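Tip the balls into the empty compartment of the game box

ROBOT

A 7-joint arm with a two-finger parallel gripper is mounted at the origin on a cart in front of the work surface, level with it; the furniture and walls round the work are solid. World frame = base frame: x ahead of the robot, y to its left, z up, the work surface at z = 0. Lengths are in m, angles in rad, forces in N, time in s.
With the tool pointing down it reaches from about 0.4 to 0.925 m from the base axis. Payload 5.6 kg.
Tool frame: the origin (TCP) lies on the centre line of the jaws, within the pads' length; the fingertips stand 19 mm ahead of it and the grasp point (between the pads) is the TCP; z points along the fingers, y is the line along which they close (so a half turn about z gives the same grasp; the last joint's range is limited). The gripper opens to 85 mm and grips with 20 to 120 N. Pads are 22 mm wide; open, the fingers measure 114 mm over their backs; the gripper's body (76 mm by 85 mm) begins 54 mm behind the grasp point. The pads swing forward as they close: fully open they stand 13 mm farther back than shut.
Start: joints at [1.119, 0.468, -0.012, 1.603, 0.006, 1.071, -0.056], TCP at [0.258, -0.596, 0.25] pointing down, gripper open.
Joint ranges: [-2.53, 2.53], [-0.31, 2.02], [-1.57, 1.55], [0.28, 2.44], [-1.29, 4.43], [0.15, 1.84], [-2.92, 2.92]. Speed limits (rad/s): [2.57, 2.57, 3.14, 3.14, 3.14, 3.14, 3.14].

INTERFACE

Orientations are given as a unit quaternion [x, y, z, w].
In Python, from cell import readout, viewer, order gives the robot as it stands.
- The arm moves only by the tool play_rows, never from a script. Its argument "plan" is a list of rows, each an object with "slide": the shift along the tool's x, y, z in m, a list of three; "roll": the turn about the tool's z in rad; "grip": the opening, from 0 (shut) to 1 (fully open). A call has 1 to 20 rows; each row shifts and turns the commanded pose from where the row before left it, along the tool's axes as they then stand; what a row does not reach is not made up. A row lasts 1/12 s, in which the tool goes at most 41.7 mm and 7.16 degrees, less where a joint would pass 70% of its speed; a pose out of reach is approached as far as the arm can. A call is refused whole if a number of a shift passes 0.0417 or a number of a turn 0.125, either way. A call with a gripper value outside its range is refused whole. The fingers move at their own pace and stop on an object; "squeeze" is the grip in N (left out, the last holds). Time passes only in rows, so rows that do not move let the fingers close. It gives the time, the measured TCP pose, the force, the opening and the grip force at its end, in the units of the state.
- readout.observe(): the state, without advancing time (a new reading comes with each control period).
- viewer.grab_frame(name): name is "side" or "top"; returns the picture (400x640x3 uint8, red, green, blue); there is no depth.
- viewer.camera_model(name): a dict with "vfov" (degrees; the focal length in pixels is half the picture's height over the tangent of half this angle, whatever the lens; pixels are square), "cx", "cy" (the principal point, pixels), "k1" (the pictures are not rectified: a ray, as slopes to the right and down, at radius r is drawn at 1 + k1 r^2 times it, then the intrinsics apply), "extrinsics" (4x4, takes a point from camera to world coordinates). Camera axes: x right, y up, looking along -z (the intrinsics and any distortion apply to the point x, -y, -z); pixel columns grow to the right and rows downward; lengths in m; the calibration is good to about 2 mm. A picture is of the moment at which its call begins. camera_model takes no time and is no camera call.
- order.close_job(): hands the job in; it is judged then, once.
The state is a dict: "t": time; "joints": joint angles; "dq": joint speeds; "joint_efforts": joint torques, N m; "tcp_pos": TCP position; "tool_rot": TCP orientation; "contact_force": force on the tool from outside, world axes, zero at the start; "ft_torque": the same for the moment, N m; "grip_width": finger opening in m; "gripper_force": force on a finger pad.
Only numpy, scipy, OpenCV 4.12 (cv2) and the standard library are available. Lean on these libraries where they do the work, as an engineer would, in place of code of your own. Each camera call takes 0.05 s, during which the arm holds its last target. There are 200 camera calls.

TASK

A cups-and-balls game is being packed: the open four-compartment wooden box already has a cup in three compartments. Pick up the wooden scoop by its upright grip, carry it over the box and tip its three balls into the empty compartment, without any ball falling on the bench or hitting a cup and without touching the balls with the fingers. Leave the cups as they stand, and set the empty scoop back down level on the bench.

Things in the scene. Friction and masses are not known exactly. Their poses are not given: they have to be found in the camera images.
- tray: open wooden box fixed on the bench, 170x170 mm, 50 mm high, divided by a cross of walls (6 mm thick, as high as the sides) into four compartments, each 76x76 mm inside, centred 41 mm from the box's middle along x and y; inner floor 6 mm above the bench. Origin at the centre of its underside, x and y along its sides, z up
- cell_floor (a point): the middle of the floor of the box's one empty compartment (which of the four it is varies); axes as the box's, the compartment's walls 38 mm away along +-x and +-y and 44 mm high above this point
- scoop_grip (a point): where to pinch the loose wooden scoop (250 g, 150 mm long): on the middle axis of its grip, a darker upright block, 44 mm along x, 24 mm along y (the way to pinch it), 62 mm high; this point is 36 mm above the scoop's underside. The trough lies to its -x. Axes: x from the spout to the grip, y across, z up while the scoop stands level
- scoop_lip (a point): middle of the scoop's front lip, 128 mm to -x of scoop_grip and 20 mm lower in the scoop's axes (shared). The trough is 34 mm wide inside (44 outside), walls 31 mm high, floor 6 mm thick, open in front, where the last 30 mm of floor rise by 20 degrees. The balls roll out over the lip when the spout is tipped down more than 20 degrees; 45 to 55 empties it
- ball_0_center (a point): a plain turned wooden ball, 20 mm across, 12 g; this point is its centre. At the start it lies in the scoop's trough
- ball_1_center (a point): a plain turned wooden ball, 20 mm across, 12 g; this point is its centre. At the start it lies in the scoop's trough
- ball_2_center (a point): a plain turned wooden ball, 20 mm across, 12 g; this point is its centre. At the start it lies in the scoop's trough
- cup_0: a turned wooden cup with a felt bottom, 52 mm across, 46 mm high, standing in one of the three occupied compartments of the box; origin at the centre of its underside. Stays where it is
- cup_3: a turned wooden cup with a felt bottom, 52 mm across, 46 mm high, standing in one of the three occupied compartments of the box; origin at the centre of its underside. Stays where it is
- cup_6: a turned wooden cup with a felt bottom, 52 mm across, 46 mm high, standing in one of the three occupied compartments of the box; origin at the centre of its underside. Stays where it is
Not all that is in view belongs to the job. What is shaped like the cup_0 but orange is not meant.

How it is judged:
By the outcome, as a careful person would: the job done as asked, in the order asked, and still so for the second after the job is handed in, with the robot touching nothing.
It also fails if it takes over 64 s, if anything falls off the work surface, if the arm or the gripper's body presses on something with over 40 N, if the wrist force passes 120 N, or if a joint passes its speed limit or range.

## Working session

There is one attempt and no reset: what is moved stays moved. The work goes in short steps, Python scripts to look and compute and a tool call to move; the robot and the scene stay as the last step left them, time stands still between calls to the robot, and variables do not carry over. Pictures are saved under pics/ and viewed, at most 10 in all, crops included, and the job is handed in when it is done.

Besides the shell and the picture viewer there is one more tool, called after "Call:" by a JSON object that holds its "op" and its "data", one argument or row to a line. play_rows: Moves the arm, as the interface text tells. Its arguments: {"type":"object","properties":{"plan":{"type":"array"},"squeeze":{"type":"number"}},"required":["plan"]}

```bash
mkdir -p pics; ls; python3 - <<'E'
from cell import readout, viewer
import cv2
s=readout.observe(); print({k:s[k] for k in('t','tcp_pos','tool_rot','grip_width','contact_force')})
for n in('side','top'):
    print(n,viewer.camera_model(n)); cv2.imwrite(f'pics/{n}0.png',viewer.grab_frame(n)[:,:,::-1])
E
```

```text
pics
{'t': 0.0, 'tcp_pos': array([ 0.25811689, -0.59598584,  0.24933164]), 'tool_rot': array([ 9.79188742e-01,  2.02949838e-01, -2.37989202e-04, -8.45466552e-04]), 'grip_width': 0.08546845425920996, 'contact_force': array([ 0.12189115,  0.4147629 , -0.06807783])}
side {'vfov': 55.59174264573325, 'cx': 322.1398870615086, 'cy': 201.26010639717032, 'k1': -0.07306065602172246, 'extrinsics': array([[-0.92266763,  0.13716903, -0.36037355,  0.22212701],
       [-0.38502788, -0.37846261,  0.84173605,  0.77676492],
       [-0.0209278 ,  0.91539648,  0.4020091 ,  0.41098702],
       [ 0.        ,  0.        ,  0.        ,  1.        ]])}
top {'vfov': 42.94181241565357, 'cx': 320.4287385186877, 'cy': 194.9146519805675, 'k1': -0.09045060498029858, 'extrinsics': array([[-0.02132054,  0.99365459, -0.11043548,  0.39769427],
       [-0.99971673, -0.02235756, -0.00816029,  0.05063561],
       [-0.01057758,  0.11023021,  0.9938498 ,  1.13244858],
       [ 0.        ,  0.        ,  0.        ,  1.        ]])}
```

View pics/side0.png

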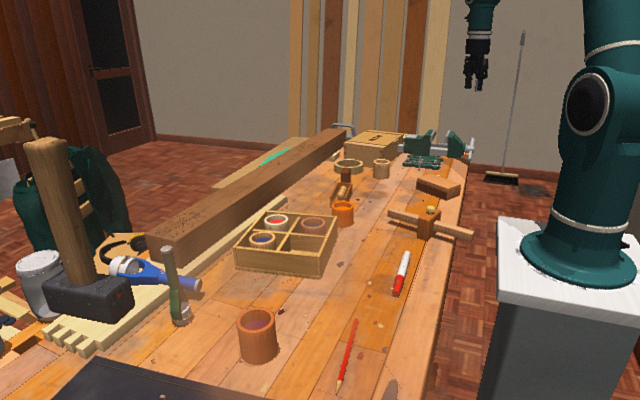

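View pics/top0.png

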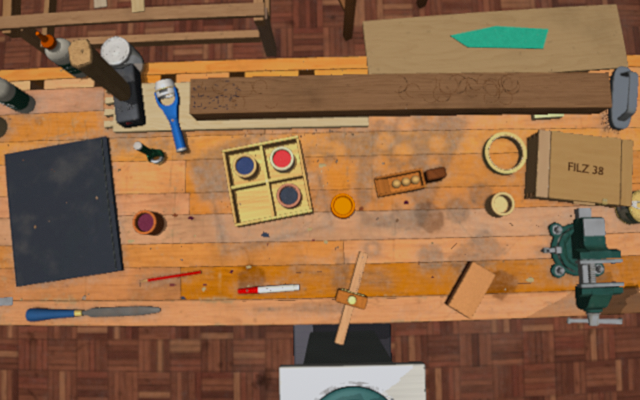

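The top view shows the scoop with its balls at (375–445, 168–195), with the dark grip near (435,174). The box is at about (267,181) and its empty compartment at about (250,204). The orange cup at (343,206) is a decoy that stands near the path. Possible confusions for the scoop are the cross-shaped wooden tool at (350,298) and the wood block at (470,290). Only the item at (410,181) holds three balls and has an upright grip.

```bash
cat > h.py <<'E'
import numpy as np, cv2
from cell import viewer
def cam(n):
    m=viewer.camera_model(n); f=200/np.tan(np.radians(m['vfov'])/2)
    return m,f,np.array(m['extrinsics'])
def ray(n,u,v):
    m,f,E=cam(n); d=np.array([(u-m['cx'])/f,(v-m['cy'])/f]); p=d.copy()
    for _ in range(20): p=d/(1+m['k1']*(p@p))
    r=E[:3,:3]@np.array([p[0],-p[1],-1]); return E[:3,3],r/np.linalg.norm(r)
def plane(n,u,v,z):
    o,r=ray(n,u,v); return o+r*(z-o[2])/r[2]
def tri(a,b):
    (o1,r1),(o2,r2)=ray('top',*a),ray('side',*b)
    t=np.linalg.lstsq(np.c_[r1,-r2],o2-o1,rcond=None)[0]
    p,q=o1+r1*t[0],o2+r2*t[1]; return (p+q)/2,np.linalg.norm(p-q)
def proj(n,p):
    m,f,E=cam(n); c=E[:3,:3].T@(np.asarray(p)-E[:3,3]); s=np.array([c[0],-c[1]])/-c[2]
    s=s*(1+m['k1']*(s@s)); return s*f+[m['cx'],m['cy']]
E
python3 - <<'E'
import cv2,numpy as np
a=cv2.imread('pics/top0.png')[130:240,215:455]; b=cv2.imread('pics/side0.png')[150:280,228:388]
a=cv2.resize(a,None,fx=3.3,fy=3.3,interpolation=cv2.INTER_CUBIC)
b=cv2.resize(b,None,fx=4.5,fy=4.5,interpolation=cv2.INTER_CUBIC)
cv2.imwrite('pics/tc.png',a);cv2.imwrite('pics/sc.png',b)
E
```

```text
(no output)
```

View pics/tc.png

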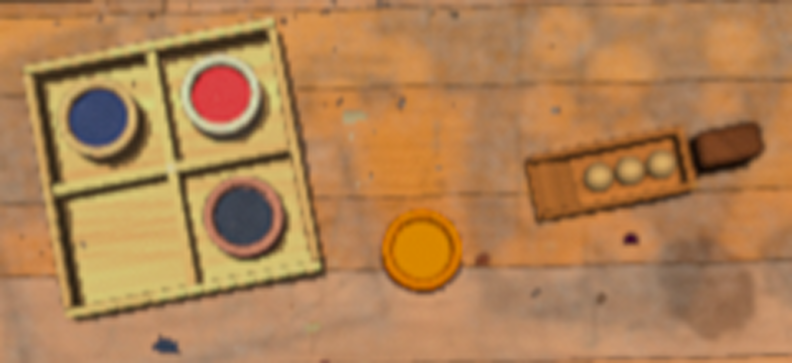

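View pics/sc.png

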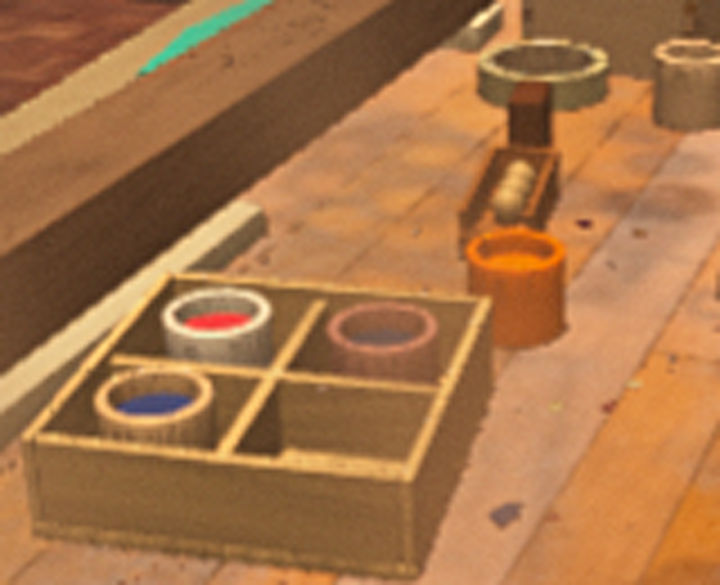

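Both crops confirm the choice. The scoop has three balls and a dark upright grip (top crop (730,146), side crop (530,115)). The empty compartment is at top crop (135,240). Measuring next.

```bash
python3 - <<'E'
from h import *
T=lambda x,y:((x+.5)/3.3-.5+215,(y+.5)/3.3-.5+130); S=lambda x,y:((x+.5)/4.5-.5+228,(y+.5)/4.5-.5+150)
np.set_printoptions(precision=4,suppress=True)
c=[plane('top',*T(*p),.05)[:2] for p in((25,68),(273,20),(323,270),(73,318))]
print('box',c,[np.linalg.norm(c[i]-c[i-1]) for i in range(4)],np.mean(c,0))
print('corner tri',tri(T(73,318),S(412,468)),tri(T(323,270),S(490,300)),tri(T(25,68),S(35,438)), tri(T(273,20),S(175,275)))
img=cv2.imread('pics/top0.png'); img2=cv2.imread('pics/side0.png')
sc=[plane('top',*T(*p),.037)[:2] for p in((525,160),(683,128),(695,190),(538,222))]
print('scoop rect',sc,[np.linalg.norm(sc[i]-sc[i-1]) for i in range(4)])
# grip mask (dark brown)
for n,im,(x0,y0,x1,y1) in(('top',img,(423,160,452,190)),('side',img2,(335,165,356,186))):
    g=im[y0:y1,x0:x1].astype(int); m=((g.max(2)<115)&(g[:,:,2]-g[:,:,0]>12)).astype(np.uint8)
    k,l,st,ce=cv2.connectedComponentsWithStats(m); i=1+np.argmax(st[1:,4]); 
    ys,xs=np.where(l==i); r=cv2.minAreaRect(np.c_[xs+x0,ys+y0].astype(np.float32)); print(n,r,cv2.boxPoints(r).tolist(),st[i])
    print('\n'.join(''.join('#' if v else '.' for v in row) for row in(l==i)))
    print(g[:,:,2][::2,::2])
b=[(599,178),(630,171),(661,165)]
print('balls',[plane('top',*T(*p),.016) for p in b])
print('ball tri',tri(T(*b[0]),S(507,205)),tri(T(*b[2]),S(521,173)))
print('lip tri', tri(T(525,160),S(460,212)))
print('orange',plane('top',*T(422,250),.07), tri(T(422,250),S(517,247)))
print('cups',[plane('top',*T(*p),.052) for p in((102,122),(221,96),(245,217))])
E
```

```text
box [array([0.6206, 0.2711]), array([0.6486, 0.1069]), array([0.4828, 0.0771]), array([0.4551, 0.2397])] [np.float64(0.16837819248123492), np.float64(0.16664313801864342), np.float64(0.16841756535901242), np.float64(0.16489869601031115)] [0.5518 0.1737]
corner tri (array([0.4573, 0.2404, 0.0509]), np.float64(0.004779859990392037)) (array([0.4854, 0.078 , 0.0465]), np.float64(0.004801025778078329)) (array([0.6203, 0.2712, 0.0479]), np.float64(0.0015658745142627236)) (array([0.6486, 0.1067, 0.0466]), np.float64(0.0017455811395720737))
scoop rect [array([ 0.5535, -0.0571]), array([ 0.5726, -0.1626]), array([ 0.5311, -0.1687]), array([ 0.5122, -0.0643])] [np.float64(0.041898528402426305), np.float64(0.10717333316478246), np.float64(0.04195087893832166), np.float64(0.10608031511210043)]
top ((434.6646728515625, 174.7412109375), (13.232759475708008, 22.669235229492188), 77.47119140625) [[422.1646728515625, 170.7412109375], [444.2940673828125, 165.82357788085938], [447.1646728515625, 178.7412109375], [425.0352783203125, 183.65884399414062]] [  0   7  23  17 235]
............................
[... 2776 characters left out ...]
222 221]
 [170 212 222 104  96  87  83  72 202 226 225]
 [186 177 118 113 131 140 147 165 200 229 227]
 [187 114 126 129 156 123 124 144 141 223 225]]
balls [array([ 0.5432, -0.1085,  0.016 ]), array([ 0.5475, -0.1296,  0.016 ]), array([ 0.5511, -0.1507,  0.016 ])]
ball tri (array([ 0.5453, -0.1081,  0.0144]), np.float64(0.0039956746091118975)) (array([ 0.5521, -0.1498,  0.0185]), np.float64(0.002716053468129366))
lip tri (array([ 0.556 , -0.0575,  0.0286]), np.float64(0.002722195879200169))
orange [0.4926 0.0135 0.07  ] (array([0.496 , 0.013 , 0.0458]), np.float64(0.0026445885887067737))
cups [array([0.5829, 0.2198, 0.052 ]), array([0.5982, 0.1416, 0.052 ]), array([0.5182, 0.127 , 0.052 ])]
```

Call:
{"op": "play_rows", "data": {
  "plan": [
    {"slide": [0.0272, -0.0161, 0.005], "roll": 0, "grip": 1},
    {"slide": [0.0272, -0.0161, 0.005], "roll": 0, "grip": 1},
    {"slide": [0.0272, -0.0161, 0.005], "roll": 0, "grip": 1},
    {"slide": [0.0272, -0.0161, 0.005], "roll": 0, "grip": 1},
    {"slide": [0.0272, -0.0161, 0.005], "roll": 0, "grip": 1},
    {"slide": [0.0272, -0.0161, 0.005], "roll": 0, "grip": 1},
    {"slide": [0.0272, -0.0161, 0.005], "roll": 0, "grip": 1},
    {"slide": [0.0272, -0.0161, 0.005], "roll": 0, "grip": 1},
    {"slide": [0.0272, -0.0161, 0.005], "roll": 0, "grip": 1},
    {"slide": [0.0272, -0.0161, 0.005], "roll": 0, "grip": 1},
    {"slide": [0.0272, -0.0161, 0.005], "roll": 0, "grip": 1},
    {"slide": [0.0272, -0.0161, 0.005], "roll": 0, "grip": 1},
    {"slide": [0.0272, -0.0161, 0.005], "roll": 0, "grip": 1},
    {"slide": [0.0272, -0.0161, 0.005], "roll": 0, "grip": 1},
    {"slide": [0.0272, -0.0161, 0.005], "roll": 0, "grip": 1},
    {"slide": [0.0272, -0.0161, 0.005], "roll": 0, "grip": 1}
  ]
}}

```text
t: 1.43
tcp_pos: [0.5557, -0.1857, 0.1697]
tool_rot: [0.979, 0.203, -0.0, -0.0]
contact_force: [0.1, -1.1, 0.9]
grip_width: 0.0854
gripper_force: 0.0
```

Call:
{"op": "play_rows", "data": {
  "plan": [
    {"slide": [0, 0, 0], "roll": -0.112, "grip": 1},
    {"slide": [0, 0, 0], "roll": -0.112, "grip": 1},
    {"slide": [0, 0, 0], "roll": -0.112, "grip": 1},
    {"slide": [0, 0, 0], "roll": -0.112, "grip": 1},
    {"slide": [0, 0, 0], "roll": -0.112, "grip": 1},
    {"slide": [0, 0, 0], "roll": -0.112, "grip": 1},
    {"slide": [0, 0, 0], "roll": -0.112, "grip": 1},
    {"slide": [0, 0, 0], "roll": -0.112, "grip": 1},
    {"slide": [0, 0, 0], "roll": -0.112, "grip": 1},
    {"slide": [0, 0, 0], "roll": -0.112, "grip": 1},
    {"slide": [0, 0, 0], "roll": -0.112, "grip": 1},
    {"slide": [0, 0, 0], "roll": -0.112, "grip": 1},
    {"slide": [0, 0, 0], "roll": 0, "grip": 1},
    {"slide": [0, 0, 0], "roll": 0, "grip": 1}
  ]
}}

```text
t: 2.6
tcp_pos: [0.555, -0.1872, 0.1699]
tool_rot: [0.641, 0.767, -0.0, -0.0]
contact_force: [0.3, -0.0, -0.2]
grip_width: 0.0853
gripper_force: 0.0
```

```bash
cat > st.py <<'E'
from cell import readout
import numpy as np
from scipy.spatial.transform import Rotation as R
np.set_printoptions(precision=4,suppress=True)
s=readout.observe(); M=R.from_quat(s['tool_rot']).as_matrix()
print(s['t'],s['tcp_pos'],'toolx',M[:,0],'tooly',M[:,1],'z',M[:,2],s['joints'],s['contact_force'],s['ft_torque'],s['grip_width'],s['gripper_force'])
E
python3 - <<'E'
from st import *
from h import *
g=np.array([.5556,-.1867,.036]); print('d tool',M.T@(g-s['tcp_pos']))
for n in('top','side'):
    im=viewer.grab_frame(n)[:,:,::-1].copy()
    u=proj(n,g); print(n,u, proj(n,g+[0,0,.026]))
    x,y=int(u[0])-70,int(u[1])-55
    cv2.imwrite(f'pics/{n}1.png',cv2.resize(im[max(y,0):y+110,x:x+140],None,fx=4,fy=4))
a=cv2.imread('pics/top1.png');b=cv2.imread('pics/side1.png')
cv2.imwrite('pics/b1.png',cv2.resize(np.vstack([a,b]),None,fx=.65,fy=.65))
E
```

```text
2.6 [ 0.555  -0.1872  0.1699] toolx [-0.1775  0.9841  0.0006] tooly [ 0.9841  0.1775 -0.0005] z [-0.0006  0.0005 -1.    ] [ 0.6272  0.5077 -0.4677  1.807   0.2844  0.8945  0.2089] [ 0.3181 -0.0089 -0.2152] [-0.0163  0.0556 -0.0583] 0.08526573371832981 0.0
d tool [0.0004 0.0007 0.1339]
top [432.8604 175.9784] [435.3964 174.1859]
side [347.0665 177.7382] [347.1109 169.094 ]
```

View pics/b1.png

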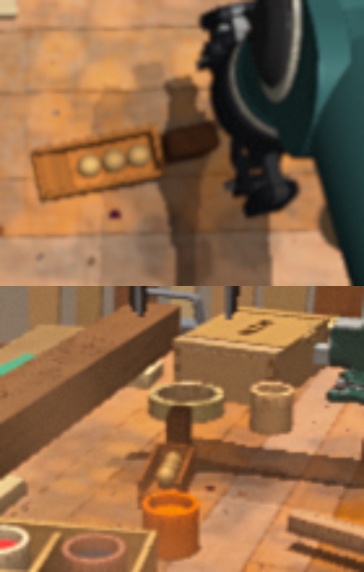

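The close view shows the gripper aligned above the dark grip, with the fingers on either side (top view). The tool can only turn about its vertical axis, so the tipping must come from the scoop pivoting between the pads. I'll first try a light grip with a small lift to see whether it droops.

Call:
{"op": "play_rows", "data": {
  "plan": [
    {"slide": [0, 0, 0.0165], "roll": 0, "grip": 1},
    {"slide": [0, 0, 0.0165], "roll": 0, "grip": 1},
    {"slide": [0, 0, 0.0165], "roll": 0, "grip": 1},
    {"slide": [0, 0, 0.0165], "roll": 0, "grip": 1},
    {"slide": [0, 0, 0.0165], "roll": 0, "grip": 1},
    {"slide": [0, 0, 0.0165], "roll": 0, "grip": 1},
    {"slide": [0, 0, 0.0165], "roll": 0, "grip": 1},
    {"slide": [0, 0, 0.0165], "roll": 0, "grip": 1},
    {"slide": [0, 0, 0], "roll": 0, "grip": 1},
    {"slide": [0, 0, 0], "roll": 0, "grip": 1},
    {"slide": [0, 0, 0], "roll": 0, "grip": 1}
  ]
}}

```text
t: 3.62
tcp_pos: [0.5559, -0.1871, 0.0391]
tool_rot: [0.64, 0.768, 0.0, 0.001]
contact_force: [0.1, -0.5, -0.1]
grip_width: 0.0854
gripper_force: 0.0
```

Call:
{"op": "play_rows", "data": {
  "plan": [
    {"slide": [0, 0, 0], "roll": 0, "grip": 0.3},
    {"slide": [0, 0, 0], "roll": 0, "grip": 0.3},
    {"slide": [0, 0, 0], "roll": 0, "grip": 0.3},
    {"slide": [0, 0, 0], "roll": 0, "grip": 0.3},
    {"slide": [0, 0, 0], "roll": 0, "grip": 0.3},
    {"slide": [0, 0, 0], "roll": 0, "grip": 0.2},
    {"slide": [0, 0, 0], "roll": 0, "grip": 0.2},
    {"slide": [0, 0, 0], "roll": 0, "grip": 0.2},
    {"slide": [0, 0, 0], "roll": 0, "grip": 0.2},
    {"slide": [0, 0, 0], "roll": 0, "grip": 0.2}
  ],
  "squeeze": 20
}}

```text
t: 4.45
tcp_pos: [0.5565, -0.1872, 0.039]
tool_rot: [0.64, 0.768, 0.001, 0.001]
contact_force: [2.8, 1.1, 5.5]
grip_width: 0.0238
gripper_force: 20.4
```

```bash
python3 st.py
```

```text
4.45 [ 0.5565 -0.1872  0.039 ] toolx [-0.1811  0.9835 -0.0009] tooly [0.9835 0.1811 0.0023] z [ 0.0024 -0.0005 -1.    ] [ 0.5569  0.6922 -0.3804  1.8618  0.3967  0.66    0.1214] [2.7958 1.1241 5.5432] [-0.0178 -0.4781  0.0068] 0.023790319851682482 20.432954728603363
```

Call:
{"op": "play_rows", "data": {
  "plan": [
    {"slide": [0, 0, -0.002], "roll": 0, "grip": 0.2},
    {"slide": [0, 0, -0.002], "roll": 0, "grip": 0.2},
    {"slide": [0, 0, -0.002], "roll": 0, "grip": 0.2},
    {"slide": [0, 0, -0.002], "roll": 0, "grip": 0.2},
    {"slide": [0, 0, 0], "roll": 0, "grip": 0.2},
    {"slide": [0, 0, 0], "roll": 0, "grip": 0.2},
    {"slide": [0, 0, 0], "roll": 0, "grip": 0.2},
    {"slide": [0, 0, 0], "roll": 0, "grip": 0.2}
  ]
}}

```text
t: 5.12
tcp_pos: [0.5551, -0.1871, 0.0461]
tool_rot: [0.64, 0.768, -0.0, -0.0]
contact_force: [-0.7, -0.4, -2.8]
grip_width: 0.024
gripper_force: 19.9
```

```bash
python3 st.py; python3 - <<'E'
from h import *
a=viewer.grab_frame('top')[:,:,::-1]; b=viewer.grab_frame('side')[:,:,::-1]
a=cv2.resize(a[150:220,355:475],None,fx=5,fy=5); b=cv2.resize(b[155:215,305:385],None,fx=7.5,fy=7.5)[:240]
cv2.imwrite('pics/t2.png',np.vstack([a,b]))
E
```

```text
5.1167 [ 0.5551 -0.1871  0.0461] toolx [-0.1809  0.9835  0.0001] tooly [ 0.9835  0.1809 -0.0004] z [-0.0004  0.0001 -1.    ] [ 0.562   0.6809 -0.3865  1.8618  0.39    0.6742  0.1268] [-0.7176 -0.3852 -2.8397] [-0.0951  0.019  -0.0012] 0.02395677583797306 19.854467511177063
```

View pics/t2.png

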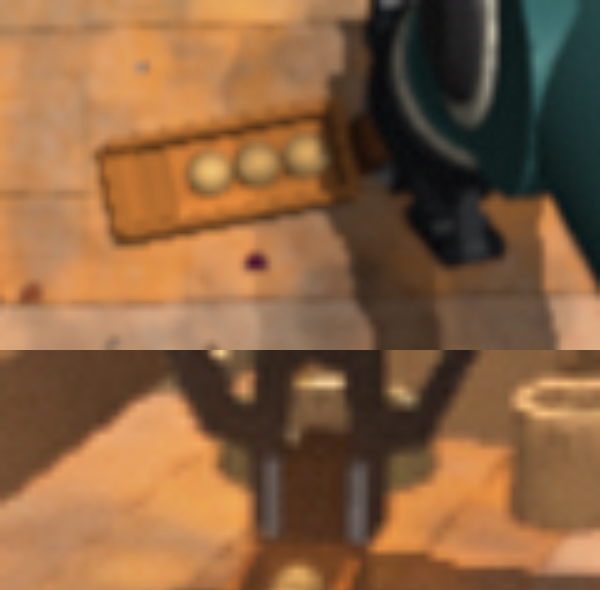

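The scoop lifts level. The wrist reads −2.8 N, the full weight, with the balls undisturbed, so 20 N holds it without pivoting. Next I'll see whether opening the jaws slightly lowers the pad force below 20 N while it hangs just 7 mm above the bench.

Call:
{"op": "play_rows", "data": {
  "plan": [
    {"slide": [0, 0, 0], "roll": 0, "grip": 0.27},
    {"slide": [0, 0, 0], "roll": 0, "grip": 0.27},
    {"slide": [0, 0, 0], "roll": 0, "grip": 0.27}
  ]
}}

```text
t: 5.47
tcp_pos: [0.5553, -0.1871, 0.0463]
tool_rot: [0.64, 0.768, -0.0, 0.0]
contact_force: [-0.9, -0.7, -2.9]
grip_width: 0.0241
gripper_force: 19.9
```

Call:
{"op": "play_rows", "data": {
  "plan": [
    {"slide": [0, 0, 0], "roll": 0, "grip": 0.278},
    {"slide": [0, 0, 0], "roll": 0, "grip": 0.278},
    {"slide": [0, 0, 0], "roll": 0, "grip": 0.278}
  ]
}}

```text
t: 5.72
tcp_pos: [0.5553, -0.1872, 0.0463]
tool_rot: [0.64, 0.768, -0.0, -0.0]
contact_force: [0.5, 0.6, -2.0]
grip_width: 0.0237
gripper_force: 19.9
```

```bash
python3 st.py
```

```text
5.7167 [ 0.5553 -0.1872  0.0463] toolx [-0.1809  0.9835 -0.    ] tooly [ 0.9835  0.1809 -0.0001] z [-0.0001 -0.0001 -1.    ] [ 0.562   0.6807 -0.3865  1.8616  0.39    0.6741  0.1268] [ 0.4563  0.6333 -2.02  ] [-0.0872  0.0193 -0.0052] 0.023705684112722548 19.853737950325012
```

Call:
{"op": "play_rows", "data": {
  "plan": [
    {"slide": [0, 0, 0], "roll": 0, "grip": 0.282},
    {"slide": [0, 0, 0], "roll": 0, "grip": 0.282}
  ]
}}

```text
t: 5.88
tcp_pos: [0.5555, -0.1871, 0.0465]
tool_rot: [0.64, 0.768, 0.0, 0.0]
contact_force: [-0.5, 0.2, -0.8]
grip_width: 0.024
gripper_force: 0.4
```

Call:
{"op": "play_rows", "data": {
  "plan": [
    {"slide": [0, 0, 0], "roll": 0, "grip": 0.286},
    {"slide": [0, 0, 0], "roll": 0, "grip": 0.286}
  ]
}}

```text
t: 6.05
tcp_pos: [0.5556, -0.1872, 0.0466]
tool_rot: [0.64, 0.768, 0.0, 0.0]
contact_force: [-0.4, -0.9, 0.2]
grip_width: 0.0241
gripper_force: 0.0
```

Call:
{"op": "play_rows", "data": {
  "plan": [
    {"slide": [0, 0, 0], "roll": 0, "grip": 0.29},
    {"slide": [0, 0, 0], "roll": 0, "grip": 0.29}
  ]
}}

```text
t: 6.22
tcp_pos: [0.5555, -0.1872, 0.0465]
tool_rot: [0.64, 0.768, 0.0, 0.0]
contact_force: [0.2, 0.1, -0.3]
grip_width: 0.0245
gripper_force: 0.0
```

The jaws drop the scoop all at once, so grip force can't be used for fine control; the scoop is back on the bench after a 7 mm drop. I'll regrip higher and farther back on the grip block. That gives a smaller contact patch and a longer gravity lever, so it should pivot at low squeeze.

Call:
{"op": "play_rows", "data": {
  "plan": [
    {"slide": [0, 0, 0], "roll": 0, "grip": 0.45},
    {"slide": [0, 0, 0], "roll": 0, "grip": 0.45},
    {"slide": [0, 0, -0.009], "roll": 0, "grip": 0.45},
    {"slide": [0, 0, -0.009], "roll": 0, "grip": 0.45},
    {"slide": [0, 0, -0.008], "roll": 0, "grip": 0.45},
    {"slide": [-0.008, 0, 0], "roll": 0, "grip": 0.45},
    {"slide": [-0.008, 0, 0], "roll": 0, "grip": 0.45},
    {"slide": [0, 0, 0], "roll": 0, "grip": 0.45},
    {"slide": [0, 0, 0], "roll": 0, "grip": 0.45}
  ]
}}

```text
t: 6.97
tcp_pos: [0.5579, -0.2042, 0.072]
tool_rot: [0.641, 0.768, -0.0, -0.0]
contact_force: [0.0, -0.2, -0.3]
grip_width: 0.0383
gripper_force: 0.0
```

```bash
python3 st.py; python3 - <<'E'
from h import *
a=viewer.grab_frame('top')[:,:,::-1]; b=viewer.grab_frame('side')[:,:,::-1]
a=cv2.resize(a[150:220,355:475],None,fx=5,fy=5); b=cv2.resize(b[155:215,305:385],None,fx=7.5,fy=7.5)[:240]
cv2.imwrite('pics/t3.png',np.vstack([a,b]))
E
```

```text
6.9667 [ 0.5579 -0.2042  0.072 ] toolx [-0.1789  0.9839 -0.0002] tooly [ 0.9839  0.1789 -0.0006] z [-0.0005 -0.0003 -1.    ] [ 0.5999  0.6524 -0.4049  1.835   0.3679  0.7291  0.1715] [ 0.0254 -0.1589 -0.3036] [ 0.0479  0.0323 -0.0293] 0.03830203249476696 0.0
```

View pics/t3.png

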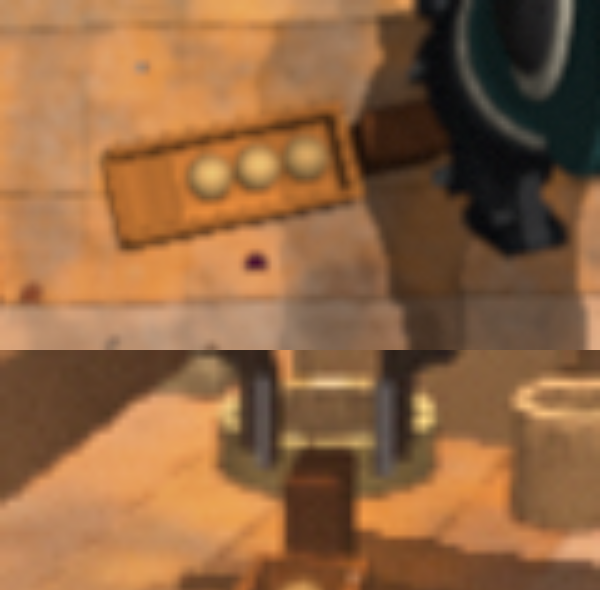

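The balls sit unmoved in the scoop, which is level on the bench. The fingertips straddle the rear top of the grip, with tips at about row 467 against the grip's top rear edge at 455 in the side crop. Now closing lightly and lifting 14 mm.

Call:
{"op": "play_rows", "data": {
  "plan": [
    {"slide": [0, 0, 0], "roll": 0, "grip": 0.2},
    {"slide": [0, 0, 0], "roll": 0, "grip": 0.2},
    {"slide": [0, 0, 0], "roll": 0, "grip": 0.2},
    {"slide": [0, 0, 0], "roll": 0, "grip": 0.2},
    {"slide": [0, 0, -0.003], "roll": 0, "grip": 0.2},
    {"slide": [0, 0, -0.003], "roll": 0, "grip": 0.2},
    {"slide": [0, 0, -0.004], "roll": 0, "grip": 0.2},
    {"slide": [0, 0, -0.004], "roll": 0, "grip": 0.2},
    {"slide": [0, 0, 0], "roll": 0, "grip": 0.2},
    {"slide": [0, 0, 0], "roll": 0, "grip": 0.2},
    {"slide": [0, 0, 0], "roll": 0, "grip": 0.2}
  ],
  "squeeze": 20
}}

```text
t: 7.98
tcp_pos: [0.5581, -0.2029, 0.0863]
tool_rot: [0.64, 0.768, -0.0, 0.0]
contact_force: [-0.6, 0.2, -3.0]
grip_width: 0.0234
gripper_force: 22.4
```

```bash
python3 st.py; cat > balls.py <<'E'
from h import *
# scoop edge/ball blobs in top picture: pale balls by low saturation, bright
def balls(n='top',box=(225,130,460,240)):
    im=viewer.grab_frame(n); x0,y0,x1,y1=box
    h=cv2.cvtColor(im,cv2.COLOR_RGB2HSV)[y0:y1,x0:x1]
    return im,h
E
python3 - <<'E'
from h import *
a=viewer.grab_frame('top')[:,:,::-1]; b=viewer.grab_frame('side')[:,:,::-1]
a=cv2.resize(a[150:220,355:475],None,fx=5,fy=5); b=cv2.resize(b[155:215,305:385],None,fx=7.5,fy=7.5)[:240]
cv2.imwrite('pics/t4.png',np.vstack([a,b]))
p=cv2.imread('pics/t3.png')
for nm in('t3','t4'):
    q=cv2.cvtColor(cv2.imread(f'pics/{nm}.png')[130:200,180:340],cv2.COLOR_BGR2HSV); m=((q[...,1]<125)&(q[...,2]>170)).astype(np.uint8)
    k,l,st,c=cv2.connectedComponentsWithStats(m); print(nm,[(tuple(c[i]+[180,130]),st[i,4]) for i in range(1,k) if st[i,4]>150])
E
```

```text
7.9833 [ 0.5581 -0.2029  0.0863] toolx [-0.1809  0.9835 -0.0001] tooly [ 0.9835  0.1809 -0.0001] z [-0.0001 -0.0001 -1.    ] [ 0.6065  0.6315 -0.4158  1.831   0.3564  0.7532  0.1807] [-0.6133  0.2053 -2.9926] [-0.0928 -0.002   0.0116] 0.023443637444214623 22.431475818157196
t3 []
t4 []
```

It holds the full weight, with torque consistent with a 50 mm lever. Next, a small upward jerk, with droop still limited to below 17° by the bench.

Call:
{"op": "play_rows", "data": {
  "plan": [
    {"slide": [0, 0, -0.02], "roll": 0, "grip": 0.2},
    {"slide": [0, 0, 0], "roll": 0, "grip": 0.2},
    {"slide": [0, 0, 0], "roll": 0, "grip": 0.2},
    {"slide": [0, 0, 0], "roll": 0, "grip": 0.2}
  ]
}}

```text
t: 8.42
tcp_pos: [0.558, -0.2029, 0.1058]
tool_rot: [0.64, 0.768, -0.0, -0.0]
contact_force: [-0.7, -0.3, -2.2]
grip_width: 0.0234
gripper_force: 22.4
```

```bash
python3 st.py; cat > crop.py <<'E'
from h import *
import sys
def crop(name,tb=(355,150,475,220),sb=(305,155,385,215)):
    a=viewer.grab_frame('top')[:,:,::-1]; b=viewer.grab_frame('side')[:,:,::-1]
    a=a[tb[1]:tb[3],tb[0]:tb[2]]; b=b[sb[1]:sb[3],sb[0]:sb[2]]
    f=lambda i:cv2.resize(i,(600,int(600*i.shape[0]/i.shape[1])),interpolation=cv2.INTER_CUBIC)
    o=np.vstack([f(a),f(b)]); k=min(1,600/o.shape[0]); cv2.imwrite(name,cv2.resize(o,None,fx=k,fy=k))
E
python3 -c "
from crop import *
crop('pics/t5.png',sb=(300,150,380,225))"
```

```text
8.4167 [ 0.558  -0.2029  0.1058] toolx [-0.1808  0.9835 -0.    ] tooly [ 0.9835  0.1808 -0.0003] z [-0.0003 -0.0001 -1.    ] [ 0.6169  0.604  -0.4292  1.8236  0.3404  0.7874  0.1935] [-0.669  -0.3213 -2.1795] [-0.1049  0.0201  0.0297] 0.023443770723964225 22.418794333934784
```

View pics/t5.png

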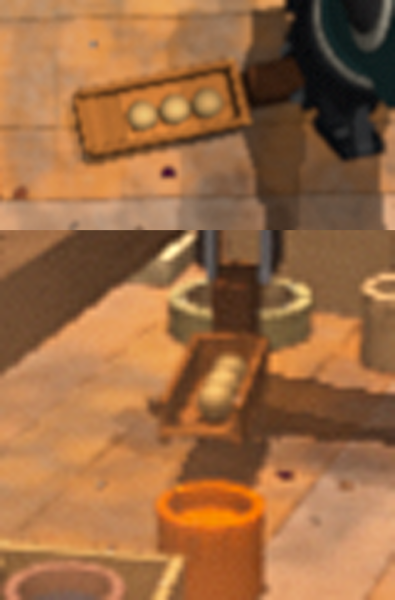

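```bash
python3 - <<'E'
from h import *
np.set_printoptions(precision=4,suppress=True)
k=395/120;T=lambda x,y:(355+x/k,150+y/k);q=395/80;S=lambda x,y:(300+x/q,150+(y-230)/q)
for a,b in(((75,93),(160,428)),((88,160),(243,435)),((236,61),(192,337)),((249,122),(268,337))): print(tri(T(*a),S(*b)))
E
```

```text
(array([ 0.5525, -0.0649,  0.0448]), np.float64(0.0010851767620030654))
(array([ 0.5087, -0.0718,  0.0442]), np.float64(0.002187577382522118))
(array([ 0.5711, -0.1686,  0.0583]), np.float64(0.004859512625564665))
(array([ 0.5293, -0.1751,  0.0611]), np.float64(0.0022207185515514343))
```

The scoop has drooped about 8.5°, from triangulated trough corners: front z 0.0445, rear 0.060. So at 20 N it pivots under a jerk, and the balls are still in. Clamping firmly, raising, and carrying to the box with soft ramps.

Call:
{"op": "play_rows", "data": {
  "plan": [
    {"slide": [0, 0, 0], "roll": 0, "grip": 0.2},
    {"slide": [0, 0, 0], "roll": 0, "grip": 0.2},
    {"slide": [0, 0, -0.002], "roll": 0, "grip": 0.2},
    {"slide": [0, 0, -0.004], "roll": 0, "grip": 0.2},
    {"slide": [0, 0, -0.007], "roll": 0, "grip": 0.2},
    {"slide": [0, 0, -0.01], "roll": 0, "grip": 0.2},
    {"slide": [0, 0, -0.012], "roll": 0, "grip": 0.2},
    {"slide": [0, 0, -0.012], "roll": 0, "grip": 0.2},
    {"slide": [0, 0, -0.012], "roll": 0, "grip": 0.2},
    {"slide": [0, 0, -0.012], "roll": 0, "grip": 0.2},
    {"slide": [0, 0, -0.01], "roll": 0, "grip": 0.2},
    {"slide": [0, 0, -0.007], "roll": 0, "grip": 0.2},
    {"slide": [0, 0, -0.004], "roll": 0, "grip": 0.2},
    {"slide": [0, 0, -0.002], "roll": 0, "grip": 0.2}
  ],
  "squeeze": 100
}}

```text
t: 9.68
tcp_pos: [0.5583, -0.203, 0.201]
tool_rot: [0.64, 0.768, 0.0, 0.0]
contact_force: [0.8, 0.3, -2.5]
grip_width: 0.0209
gripper_force: 98.8
```

Call:
{"op": "play_rows", "data": {
  "plan": [
    {"slide": [0.004, 0.001, 0], "roll": 0, "grip": 0.2},
    {"slide": [0.008, 0.001, 0], "roll": 0, "grip": 0.2},
    {"slide": [0.012, 0.001, 0], "roll": 0, "grip": 0.2},
    {"slide": [0.016, 0.0014, 0], "roll": 0, "grip": 0.2},
    {"slide": [0.018, 0.0015, 0], "roll": 0, "grip": 0.2},
    {"slide": [0.018, 0.0015, 0], "roll": 0, "grip": 0.2},
    {"slide": [0.018, 0.0015, 0], "roll": 0, "grip": 0.2},
    {"slide": [0.018, 0.0015, 0], "roll": 0, "grip": 0.2},
    {"slide": [0.018, 0.0015, 0], "roll": 0, "grip": 0.2},
    {"slide": [0.018, 0.0015, 0], "roll": 0, "grip": 0.2},
    {"slide": [0.018, 0.0015, 0], "roll": 0, "grip": 0.2},
    {"slide": [0.018, 0.0015, 0], "roll": 0, "grip": 0.2},
    {"slide": [0.018, 0.0015, 0], "roll": 0, "grip": 0.2},
    {"slide": [0.018, 0.0015, 0], "roll": 0, "grip": 0.2},
    {"slide": [0.016, 0.0014, 0], "roll": 0, "grip": 0.2},
    {"slide": [0.012, 0.001, 0], "roll": 0, "grip": 0.2},
    {"slide": [0.009, 0.001, 0], "roll": 0, "grip": 0.2},
    {"slide": [0.006, 0.001, 0], "roll": 0, "grip": 0.2},
    {"slide": [0.003, 0, 0], "roll": 0, "grip": 0.2},
    {"slide": [0, 0, 0], "roll": 0, "grip": 0.2}
  ]
}}

```text
t: 11.35
tcp_pos: [0.5334, 0.0634, 0.2001]
tool_rot: [0.64, 0.769, -0.0, -0.0]
contact_force: [0.2, 0.9, -2.3]
grip_width: 0.0202
gripper_force: 98.8
```

```bash
python3 st.py; python3 - <<'E'
from crop import *
from st import s,M
print([proj('top',s['tcp_pos']),proj('side',s['tcp_pos'])])
crop('pics/p1.png',tb=(225,130,385,240),sb=(225,150,385,280))
E
```

```text
11.35 [0.5334 0.0634 0.2001] toolx [-0.1815  0.9834 -0.    ] tooly [ 0.9834  0.1815 -0.0003] z [-0.0003 -0.0001 -1.    ] [ 0.2769  0.4076 -0.5649  1.8967  0.2713  0.9136 -0.236 ] [ 0.2372  0.9064 -2.2837] [-0.059  -0.0104  0.0365] 0.020177636087797997 98.77612709999084
11.35 [0.5334 0.0634 0.2001] toolx [-0.1815  0.9834 -0.    ] tooly [ 0.9834  0.1815 -0.0003] z [-0.0003 -0.0001 -1.    ] [ 0.2769  0.4076 -0.5649  1.8967  0.2713  0.9136 -0.236 ] [ 0.2372  0.9064 -2.2837] [-0.059  -0.0104  0.0365] 0.020177636087797997 98.77612709999084
[array([317.2851, 177.7711]), array([318.2929, 144.4163])]
```

View pics/p1.png

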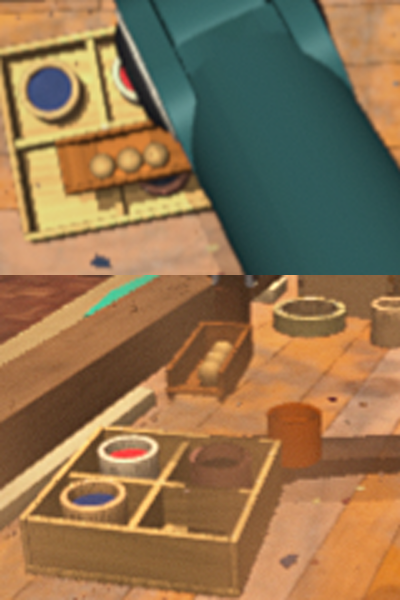

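The balls are still in, with the scoop's lip at top crop (62,167) and side crop (197,396), above the box and the cups. Computing the lip position and droop.

```bash
python3 - <<'E'
from h import *
np.set_printoptions(precision=4,suppress=True)
T=lambda x,y:(225+x/2.5,130+y/2.5);S=lambda x,y:(225+x/2.5,150+(y-275)/2.5)
L=[tri(T(*a),S(*b)) for a,b in(((57,142),(167,392)),((68,192),(228,397)))]
print(L)
cell=np.array([.5042,.2067]);e=np.array([-.181,.9835]);n=np.array([.9835,.181])
m=(L[0][0]+L[1][0])/2; d=m[:2]-cell; print('lip',m,'along',d@e,'lat',d@n)
tc=np.array([.5334,.0634]);print('reach from tcp',(m[:2]-tc)@e,'lat',(m[:2]-tc)@n)
print('ball',tri(T(103,167),S(209,373)),tri(T(156,154),S(223,349)))
print('cellfloor check', [plane('top',*T(*p),.05) for p in((32,237),(16,143))])
E
```

```text
[(array([0.5283, 0.2026, 0.1367]), np.float64(0.0012556635987230095)), (array([0.486 , 0.1932, 0.1354]), np.float64(0.004161701972350933))]
lip [0.5071 0.1979 0.136 ] along -0.009202670178259006 lat 0.0013022249990617264
reach from tcp 0.13701807982174097 lat -0.001478675000938283
ball (array([0.5087, 0.1663, 0.1406]), np.float64(0.004471460868206689)) (array([0.5166, 0.1238, 0.1443]), np.float64(0.002485351252789434))
cellfloor check [array([0.4577, 0.2375, 0.05  ]), array([0.539, 0.251, 0.05 ])]
```

Droop is 9° (lip z, reach and pivot geometry agree), and the lip is 1.3 mm off the cell's centre line. Lowering and then giving a small jerk at low squeeze.

Call:
{"op": "play_rows", "data": {
  "plan": [
    {"slide": [0.001, -0.0003, 0.002], "roll": 0, "grip": 0.2},
    {"slide": [0.001, -0.0003, 0.004], "roll": 0, "grip": 0.2},
    {"slide": [0.001, -0.0003, 0.006], "roll": 0, "grip": 0.2},
    {"slide": [0.001, 0, 0.006], "roll": 0, "grip": 0.2},
    {"slide": [0.001, 0, 0.004], "roll": 0, "grip": 0.2},
    {"slide": [0.001, 0, 0.002], "roll": 0, "grip": 0.2},
    {"slide": [0, 0, 0.001], "roll": 0, "grip": 0.2},
    {"slide": [0, 0, 0], "roll": 0, "grip": 0.2}
  ]
}}

```text
t: 12.12
tcp_pos: [0.5314, 0.0689, 0.1749]
tool_rot: [0.64, 0.769, -0.0, -0.0]
contact_force: [0.1, -0.1, -2.7]
grip_width: 0.0211
gripper_force: 98.8
```

Call:
{"op": "play_rows", "data": {
  "plan": [
    {"slide": [0, 0, 0], "roll": 0, "grip": 0.2},
    {"slide": [0, 0, 0], "roll": 0, "grip": 0.2},
    {"slide": [0, 0, -0.015], "roll": 0, "grip": 0.2},
    {"slide": [0, 0, 0], "roll": 0, "grip": 0.2}
  ],
  "squeeze": 20
}}

```text
t: 12.45
tcp_pos: [0.5329, 0.0692, 0.1923]
tool_rot: [0.64, 0.768, 0.001, 0.001]
contact_force: [1.0, -0.0, -1.1]
grip_width: 0.0207
gripper_force: 98.8
```

Call:
{"op": "play_rows", "data": {
  "plan": [
    {"slide": [0, 0, 0], "roll": 0, "grip": 0.2}
  ],
  "squeeze": 60
}}

```text
t: 12.53
tcp_pos: [0.5322, 0.0689, 0.191]
tool_rot: [0.64, 0.768, 0.001, 0.001]
contact_force: [-0.7, -0.4, -2.1]
grip_width: 0.021
gripper_force: 98.8
```

```bash
cat > ang.py <<'E'
from crop import *
from st import s
# edge profile along the predicted scoop wall-top-corner path: sharpest gradient in the top view near lip
im=viewer.grab_frame('top'); sd=viewer.grab_frame('side'); cv2.imwrite('pics/top_l.png',im[:,:,::-1]); cv2.imwrite('pics/side_l.png',sd[:,:,::-1])
e=np.array([-.181,.9835,0]);n=np.array([.9835,.181,0]);C=s['tcp_pos']-[0,0,.015]-.0015*n
g=cv2.cvtColor(im,cv2.COLOR_RGB2HSV)[...,1].astype(np.float32)
for th in range(4,62,3):
    t=np.radians(th);P=lambda x,z,l:C+e*(-x*np.cos(t)+z*np.sin(t))+n*l+np.array([0,0,x*np.sin(t)+z*np.cos(t)])
    sc=[]
    for N,I in(('top',im),('side',sd)):
        px=lambda x,z,l:cv2.getRectSubPix(I,(3,3),tuple(float(v) for v in proj(N,P(x,z,l)))).mean((0,1))
        a=np.mean([px(-133,-42+4,l) for l in(-8,0,8)],0); b=np.mean([px(-152,-42+0,l) for l in(-8,0,8)],0); sc+=[a.astype(int),b.astype(int)]
    print(th,*[v.tolist() for v in sc])
E
python3 ang.py
```

```text
12.5333 [0.5322 0.0689 0.191 ] toolx [-0.1807  0.9835 -0.0004] tooly [0.9835 0.1807 0.0023] z [ 0.0023  0.0001 -1.    ] [ 0.2633  0.418  -0.5617  1.907   0.2821  0.8924 -0.2563] [-0.7088 -0.3815 -2.0978] [-0.0479  0.0063  0.0856] 0.0209669357197166 98.7640643119812
4 [196, 148, 111] [171, 121, 81] [146, 106, 67] [146, 106, 68]
7 [126, 91, 76] [132, 96, 80] [138, 101, 66] [146, 106, 68]
10 [142, 95, 69] [154, 105, 74] [133, 99, 69] [146, 106, 68]
13 [137, 91, 64] [104, 62, 46] [133, 99, 71] [145, 104, 67]
16 [139, 93, 66] [104, 62, 46] [132, 100, 75] [143, 104, 67]
19 [140, 94, 67] [121, 77, 55] [125, 98, 76] [146, 106, 67]
22 [153, 105, 76] [151, 102, 73] [149, 107, 70] [144, 109, 76]
25 [148, 97, 72] [148, 100, 72] [148, 112, 75] [146, 106, 70]
28 [132, 100, 87] [147, 97, 71] [141, 97, 59] [142, 97, 60]
31 [128, 95, 80] [122, 94, 83] [161, 123, 84] [147, 114, 79]
34 [137, 86, 58] [123, 90, 77] [137, 96, 65] [123, 81, 52]
37 [177, 120, 79] [184, 127, 84] [138, 98, 73] [143, 99, 70]
40 [178, 118, 78] [172, 114, 77] [174, 125, 96] [176, 126, 96]
43 [75, 64, 68] [64, 61, 70] [225, 157, 112] [225, 157, 112]
46 [130, 95, 74] [126, 92, 73] [225, 157, 112] [225, 157, 112]
49 [143, 101, 75] [142, 101, 75] [174, 125, 93] [225, 157, 112]
52 [171, 119, 80] [166, 120, 87] [72, 63, 57] [72, 63, 57]
55 [214, 148, 92] [199, 139, 89] [73, 54, 45] [85, 63, 49]
58 [219, 149, 86] [209, 143, 86] [73, 70, 63] [93, 82, 73]
61 [216, 142, 74] [212, 143, 77] [134, 100, 73] [148, 123, 95]
```

The squeeze did not drop from 99 N, so no pivot happened. I'll lower again and re-command the opening with squeeze 20.

Call:
{"op": "play_rows", "data": {
  "plan": [
    {"slide": [0, 0, 0.003], "roll": 0, "grip": 0.2},
    {"slide": [0, 0, 0.005], "roll": 0, "grip": 0.2},
    {"slide": [0, 0, 0.005], "roll": 0, "grip": 0.2},
    {"slide": [0, 0, 0.003], "roll": 0, "grip": 0.2},
    {"slide": [0, 0, 0], "roll": 0, "grip": 0.21},
    {"slide": [0, 0, 0], "roll": 0, "grip": 0.21},
    {"slide": [0, 0, 0], "roll": 0, "grip": 0.21}
  ],
  "squeeze": 20
}}

```text
t: 13.22
tcp_pos: [0.5316, 0.0689, 0.1742]
tool_rot: [0.64, 0.768, 0.0, -0.0]
contact_force: [-0.2, 0.2, -2.7]
grip_width: 0.0208
gripper_force: 98.8
```

```bash
python3 - <<'E'
from h import *
from st import s
np.set_printoptions(precision=4,suppress=True)
a=viewer.grab_frame('top')[:,:,::-1];b=viewer.grab_frame('side')[:,:,::-1];cv2.imwrite('pics/top_l.png',a);cv2.imwrite('pics/side_l.png',b)
E
```

```text
13.2167 [0.5316 0.0689 0.1742] toolx [-0.181   0.9835  0.0001] tooly [ 0.9835  0.181  -0.    ] z [-0.      0.0001 -1.    ] [ 0.2534  0.4408 -0.5517  1.9199  0.2989  0.8621 -0.2704] [-0.164   0.1945 -2.7443] [-0.1205  0.0056  0.0156] 0.020750783476903806 98.76385688781738
```

The gripper keeps its squeeze until the opening is commanded wider. The pads are compliant here (24 mm at 0 N, 20.8 mm at 99 N), so I can ease the force off by opening to about 23 mm.

Call:
{"op": "play_rows", "data": {
  "plan": [
    {"slide": [0, 0, 0], "roll": 0, "grip": 0.262},
    {"slide": [0, 0, 0], "roll": 0, "grip": 0.262}
  ],
  "squeeze": 20
}}

```text
t: 13.48
tcp_pos: [0.5316, 0.0688, 0.1744]
tool_rot: [0.64, 0.768, 0.0, 0.0]
contact_force: [0.5, 0.8, -2.7]
grip_width: 0.0227
gripper_force: 43.9
```

```bash
python3 st.py
```

```text
13.4833 [0.5316 0.0688 0.1744] toolx [-0.1809  0.9835 -0.0001] tooly [0.9835 0.1809 0.0004] z [ 0.0004 -0.     -1.    ] [ 0.2536  0.4404 -0.5517  1.9199  0.2989  0.8622 -0.2704] [ 0.5424  0.8263 -2.6525] [-0.0731  0.0435 -0.0236] 0.022703256765695335 43.910120129585266
```

Force follows the opening as predicted: 43.9 N at 22.7 mm. I'll open in small steps and track the lip corners by optical flow to read the droop.

```bash
cat > trk.py <<'E'
from h import *
from st import s
import json,os
e=np.array([-.181,.9835,0]);n=np.array([.9835,.181,0])
def P(tcp,th,x,z,l):
    t=np.radians(th);C=tcp-np.array([0,0,.015])
    return C+e*(-x*np.cos(t)+z*np.sin(t))+n*l+np.array([0,0,x*np.sin(t)+z*np.cos(t)])
new={k:cv2.imread(f'pics/{k}_l.png') for k in('top','side')} if not os.path.exists('trk.json') else {k:viewer.grab_frame(k)[:,:,::-1].copy() for k in('top','side')}
if not os.path.exists('trk.json'):
    pts={k:[proj(k,P(s['tcp_pos'],9,-.143,-.027,l-.0015)).tolist() for l in(.022,-.022)] for k in new}
else:
    old=json.load(open('trk.json'));pts={}
    for k in new:
        p0=np.float32(old[k]).reshape(-1,1,2)
        a,b=[cv2.cvtColor(i,cv2.COLOR_BGR2GRAY) for i in(cv2.imread(f'pics/{k}_l.png'),new[k])]
        p,st,er=cv2.calcOpticalFlowPyrLK(a,b,p0,None,winSize=(13,13),maxLevel=2); print(k,(p-p0).reshape(-1).round(2),er.ravel().round(1)); pts[k]=p.reshape(-1,2).tolist()
        cv2.imwrite(f'pics/{k}_l.png',new[k])
json.dump(pts,open('trk.json','w'))
L=[tri(pts['top'][i],pts['side'][i]) for i in(0,1)]
m=(L[0][0]+L[1][0])/2; dz=(s['tcp_pos'][2]-.015-m[2])*1000
ths=np.arange(0,70,.5);f=143*np.sin(np.radians(ths))+27*np.cos(np.radians(ths))
print('corner z',m,[round(x[1],4) for x in L],'theta',ths[np.argmin(abs(f-dz))],'along cell',(m[:2]-[.5042,.2067])@e[:2],'reach',(m-s['tcp_pos'])@e)
E
python3 trk.py | tail -1;python3 trk.py | tail -3
```

```text
corner z [0.5054 0.2033 0.1104] [np.float64(0.0), np.float64(0.0)] theta 9.0 along cell -0.00355655503706555 reach 0.13702025792111497
top [ 0.07 -0.02  0.05 -0.06] [1.1 1.2]
side [ 0.04 -0.02 -0.01 -0.  ] [2.2 1.3]
corner z [0.5054 0.2032 0.1104] [np.float64(0.0), np.float64(0.0001)] theta 9.0 along cell -0.003695328839995357 reach 0.13688148411818515
```

Call:
{"op": "play_rows", "data": {
  "plan": [
    {"slide": [0, 0, 0], "roll": 0, "grip": 0.271},
    {"slide": [0, 0, 0], "roll": 0, "grip": 0.271}
  ]
}}

```text
t: 13.75
tcp_pos: [0.5315, 0.0688, 0.1743]
tool_rot: [0.64, 0.768, 0.0, 0.0]
contact_force: [-0.0, -0.2, -2.2]
grip_width: 0.0232
gripper_force: 23.2
```

```bash
python3 trk.py
```

```text
13.75 [0.5315 0.0688 0.1743] toolx [-0.1809  0.9835 -0.    ] tooly [0.9835 0.1809 0.0001] z [ 0.0001 -0.     -1.    ] [ 0.2535  0.4406 -0.5517  1.9201  0.2989  0.8621 -0.2704] [-0.0215 -0.1859 -2.1789] [-0.0813 -0.0263  0.0066] 0.023217777447990782 23.170672953128815
top [ 0.02  0.   -0.01  0.03] [0.8 1.1]
side [ 0.02  0.01  0.   -0.  ] [1.2 1. ]
corner z [0.5054 0.2032 0.1104] [np.float64(0.0001), np.float64(0.0)] theta 9.0 along cell -0.0036958277867471996 reach 0.13687045832185818
```

Call:
{"op": "play_rows", "data": {
  "plan": [
    {"slide": [0.002, 0, -0.001], "roll": 0, "grip": 0.271},
    {"slide": [0.002, 0, -0.001], "roll": 0, "grip": 0.271},
    {"slide": [0.001, 0, -0.001], "roll": 0, "grip": 0.271},
    {"slide": [0, 0, 0], "roll": 0, "grip": 0.2745},
    {"slide": [0, 0, 0], "roll": 0, "grip": 0.2745}
  ]
}}

```text
t: 14.27
tcp_pos: [0.5307, 0.0739, 0.1774]
tool_rot: [0.64, 0.769, 0.0, 0.0]
contact_force: [0.1, -0.7, -2.5]
grip_width: 0.0235
gripper_force: 15.0
```

```bash
python3 trk.py
```

```text
14.2667 [0.5307 0.0739 0.1774] toolx [-0.1813  0.9834 -0.0001] tooly [0.9834 0.1813 0.0002] z [ 0.0002 -0.0001 -1.    ] [ 0.2468  0.4362 -0.5548  1.9183  0.2962  0.8679 -0.2774] [ 0.1149 -0.7487 -2.4664] [-0.0426 -0.0341  0.0147] 0.023507310516480986 15.03459244966507
top [-2.88  0.57 -2.63  0.43] [4.4 3.5]
side [-0.63 -0.29 -0.79 -0.13] [5.5 2.7]
corner z [0.5042 0.2083 0.1133] [np.float64(0.0002), np.float64(0.0003)] theta 9.0 along cell 0.0016095281430549932 reach 0.13702389375615204
```

Call:
{"op": "play_rows", "data": {
  "plan": [
    {"slide": [0, 0, 0], "roll": 0, "grip": 0.2765},
    {"slide": [0, 0, 0], "roll": 0, "grip": 0.2765}
  ]
}}

```text
t: 14.53
tcp_pos: [0.5306, 0.0736, 0.1772]
tool_rot: [0.64, 0.768, -0.0, -0.0]
contact_force: [-1.2, 0.5, -2.4]
grip_width: 0.0239
gripper_force: 10.4
```

```bash
python3 trk.py
```

```text
14.5333 [0.5306 0.0736 0.1772] toolx [-0.1808  0.9835 -0.    ] tooly [ 0.9835  0.1808 -0.0001] z [-0.0001 -0.0001 -1.    ] [ 0.2471  0.4365 -0.5546  1.9184  0.2961  0.8679 -0.2775] [-1.202   0.4957 -2.3887] [-0.1093  0.0136 -0.038 ] 0.02390072789757624 10.365065038204193
top [ 0.12 -0.02  0.09  0.01] [1.1 1. ]
side [0.02 0.01 0.1  0.  ] [1.2 1.2]
corner z [0.5042 0.2081 0.1132] [np.float64(0.0002), np.float64(0.0002)] theta 9.0 along cell 0.001407448460120646 reach 0.1370688899530188
```

Tracking works (the 5 mm and 3 mm moves were recovered), and 10 N still holds it. Continuing in finer steps.

Call:
{"op": "play_rows", "data": {
  "plan": [
    {"slide": [0, 0, 0], "roll": 0, "grip": 0.278},
    {"slide": [0, 0, 0], "roll": 0, "grip": 0.278}
  ]
}}

```text
t: 14.8
tcp_pos: [0.5306, 0.0738, 0.1772]
tool_rot: [0.64, 0.768, 0.0, -0.0]
contact_force: [0.6, 0.4, -2.3]
grip_width: 0.0239
gripper_force: 6.6
```

```bash
python3 trk.py | tail -1
```

```text
corner z [0.502  0.1827 0.103 ] [np.float64(0.0145), np.float64(0.0063)] theta 13.5 along cell -0.02318374797000892 reach 0.11227451295242297
```

Call:
{"op": "play_rows", "data": {
  "plan": [
    {"slide": [0, 0, 0], "roll": 0, "grip": 0.279},
    {"slide": [0, 0, 0], "roll": 0, "grip": 0.279}
  ]
}}

```text
t: 15.07
tcp_pos: [0.5307, 0.0737, 0.1773]
tool_rot: [0.64, 0.768, 0.0, 0.0]
contact_force: [0.2, 0.2, -1.7]
grip_width: 0.0236
gripper_force: 4.1
```

```bash
python3 trk.py | tail -1
```

```text
corner z [0.5067 0.1654 0.0941] [np.float64(0.0103), np.float64(0.0019)] theta 17.5 along cell -0.04104474807767549 reach 0.09452988522690496
```

It has pivoted. Clamping the angle now, then looking.

Call:
{"op": "play_rows", "data": {
  "plan": [
    {"slide": [0, 0, 0], "roll": 0, "grip": 0.262},
    {"slide": [0, 0, 0], "roll": 0, "grip": 0.262}
  ],
  "squeeze": 50
}}

```text
t: 15.33
tcp_pos: [0.5307, 0.0737, 0.1773]
tool_rot: [0.64, 0.768, 0.0, 0.0]
contact_force: [-0.2, 0.1, -1.4]
grip_width: 0.0227
gripper_force: 28.2
```

```bash
python3 st.py; python3 - <<'E'
from crop import *
crop('pics/p2.png',tb=(220,130,330,232),sb=(225,150,335,272))
E
```

```text
15.3333 [0.5307 0.0737 0.1773] toolx [-0.1809  0.9835 -0.0001] tooly [0.9835 0.1809 0.0001] z [ 0.0001 -0.0001 -1.    ] [ 0.247   0.4363 -0.5548  1.9183  0.2962  0.8679 -0.2775] [-0.2417  0.0627 -1.3786] [ 0.0162 -0.0035  0.0318] 0.022727234136026665 28.18507969379425
```

View pics/p2.png

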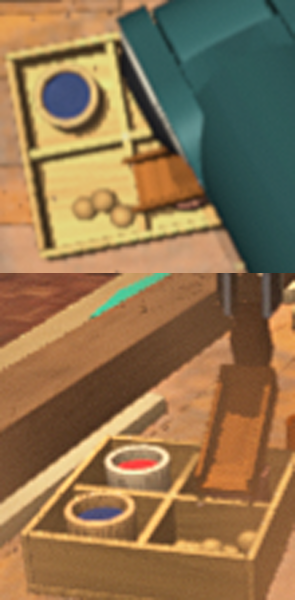

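All three balls lie in the empty compartment (top crop (82,208), (101,198), (124,215)). The cups are untouched, and the scoop hangs empty at about 45°. Raising with a firmer grip and carrying it back.

Call:
{"op": "play_rows", "data": {
  "plan": [
    {"slide": [0, 0, 0], "roll": 0, "grip": 0.25},
    {"slide": [0, 0, 0], "roll": 0, "grip": 0.25},
    {"slide": [0, 0, -0.003], "roll": 0, "grip": 0.25},
    {"slide": [0, 0, -0.006], "roll": 0, "grip": 0.25},
    {"slide": [0, 0, -0.01], "roll": 0, "grip": 0.25},
    {"slide": [0, 0, -0.012], "roll": 0, "grip": 0.25},
    {"slide": [0, 0, -0.012], "roll": 0, "grip": 0.25},
    {"slide": [0, 0, -0.012], "roll": 0, "grip": 0.25},
    {"slide": [0, 0, -0.01], "roll": 0, "grip": 0.25},
    {"slide": [0, 0, -0.006], "roll": 0, "grip": 0.25},
    {"slide": [0, 0, -0.003], "roll": 0, "grip": 0.25}
  ],
  "squeeze": 60
}}

```text
t: 16.35
tcp_pos: [0.5311, 0.0738, 0.2528]
tool_rot: [0.64, 0.768, 0.001, 0.001]
contact_force: [-0.0, 0.5, -3.2]
grip_width: 0.0225
gripper_force: 45.8
```

Call:
{"op": "play_rows", "data": {
  "plan": [
    {"slide": [-0.005, 0, 0], "roll": 0, "grip": 0.25},
    {"slide": [-0.01, 0, 0], "roll": 0, "grip": 0.25},
    {"slide": [-0.016, -0.001, 0], "roll": 0, "grip": 0.25},
    {"slide": [-0.016, -0.002, 0], "roll": 0, "grip": 0.25},
    {"slide": [-0.016, -0.002, 0], "roll": 0, "grip": 0.25},
    {"slide": [-0.016, -0.002, 0], "roll": 0, "grip": 0.25},
    {"slide": [-0.016, -0.002, 0], "roll": 0, "grip": 0.25},
    {"slide": [-0.016, -0.002, 0], "roll": 0, "grip": 0.25},
    {"slide": [-0.016, -0.002, 0], "roll": 0, "grip": 0.25},
    {"slide": [-0.016, -0.002, 0], "roll": 0, "grip": 0.25},
    {"slide": [-0.016, -0.002, 0], "roll": 0, "grip": 0.25},
    {"slide": [-0.016, -0.002, 0], "roll": 0, "grip": 0.25},
    {"slide": [-0.016, -0.002, 0], "roll": 0, "grip": 0.25},
    {"slide": [-0.016, -0.002, 0], "roll": 0, "grip": 0.25},
    {"slide": [-0.016, 0, 0], "roll": 0, "grip": 0.25},
    {"slide": [-0.016, 0, 0], "roll": 0, "grip": 0.25},
    {"slide": [-0.016, 0, 0], "roll": 0, "grip": 0.25},
    {"slide": [-0.016, 0, 0], "roll": 0, "grip": 0.25},
    {"slide": [-0.008, 0, 0], "roll": 0, "grip": 0.25},
    {"slide": [0, 0, 0], "roll": 0, "grip": 0.25}
  ]
}}

```text
t: 18.02
tcp_pos: [0.5582, -0.2078, 0.2507]
tool_rot: [0.641, 0.767, -0.0, -0.0]
contact_force: [-1.0, -0.2, -2.2]
grip_width: 0.022
gripper_force: 45.8
```

```bash
python3 st.py
```

```text
18.0167 [ 0.5582 -0.2078  0.2507] toolx [-0.1773  0.9842 -0.0005] tooly [ 0.9842  0.1773 -0.0008] z [-0.0007 -0.0006 -1.    ] [ 0.6629  0.4265 -0.4729  1.7159  0.2196  1.0524  0.295 ] [-1.0158 -0.2473 -2.2473] [-0.0246  0.0534 -0.012 ] 0.02200597751171572 45.8152574300766
```

Call:
{"op": "play_rows", "data": {
  "plan": [
    {"slide": [0, 0, 0.01], "roll": 0, "grip": 0.25},
    {"slide": [0, 0, 0.015], "roll": 0, "grip": 0.25},
    {"slide": [0, 0, 0.015], "roll": 0, "grip": 0.25},
    {"slide": [0, 0, 0.015], "roll": 0, "grip": 0.25},
    {"slide": [0, 0, 0.015], "roll": 0, "grip": 0.25},
    {"slide": [0, 0, 0.01], "roll": 0, "grip": 0.25},
    {"slide": [0, 0, 0.005], "roll": 0, "grip": 0.25},
    {"slide": [0, 0, 0.003], "roll": 0, "grip": 0.27},
    {"slide": [0, 0, 0.003], "roll": 0, "grip": 0.27},
    {"slide": [0, 0, 0.004], "roll": 0, "grip": 0.27},
    {"slide": [0, 0, 0.004], "roll": 0, "grip": 0.27},
    {"slide": [0, 0, 0.004], "roll": 0, "grip": 0.27},
    {"slide": [0, 0, 0.004], "roll": 0, "grip": 0.27}
  ]
}}

```text
t: 19.1
tcp_pos: [0.5586, -0.2049, 0.1442]
tool_rot: [0.64, 0.768, 0.0, 0.0]
contact_force: [0.0, -0.4, -2.1]
grip_width: 0.0233
gripper_force: 23.1
```

Call:
{"op": "play_rows", "data": {
  "plan": [
    {"slide": [0, 0, 0.004], "roll": 0, "grip": 0.27},
    {"slide": [0, 0, 0.004], "roll": 0, "grip": 0.27},
    {"slide": [0, 0, 0.004], "roll": 0, "grip": 0.27},
    {"slide": [0, 0, 0.004], "roll": 0, "grip": 0.27},
    {"slide": [0, 0, 0.004], "roll": 0, "grip": 0.27},
    {"slide": [0, 0, 0], "roll": 0, "grip": 0.27}
  ]
}}

```text
t: 19.6
tcp_pos: [0.5599, -0.2077, 0.1253]
tool_rot: [0.641, 0.768, -0.0, 0.003]
contact_force: [0.2, -4.5, 4.4]
grip_width: 0.0236
gripper_force: 24.2
```

Call:
{"op": "play_rows", "data": {
  "plan": [
    {"slide": [0, 0, 0.004], "roll": 0, "grip": 0.27},
    {"slide": [0, 0, 0.004], "roll": 0, "grip": 0.27},
    {"slide": [0, 0, 0.004], "roll": 0, "grip": 0.27},
    {"slide": [0, 0, 0.004], "roll": 0, "grip": 0.27},
    {"slide": [0, 0, 0.004], "roll": 0, "grip": 0.27},
    {"slide": [0, 0, 0], "roll": 0, "grip": 0.27}
  ]
}}

```text
t: 20.1
tcp_pos: [0.558, -0.2044, 0.1032]
tool_rot: [0.64, 0.768, -0.0, -0.001]
contact_force: [0.8, -3.2, 1.3]
grip_width: 0.023
gripper_force: 24.6
```

Call:
{"op": "play_rows", "data": {
  "plan": [
    {"slide": [0, 0, 0.004], "roll": 0, "grip": 0.27},
    {"slide": [0, 0, 0.004], "roll": 0, "grip": 0.27},
    {"slide": [0, 0, 0.004], "roll": 0, "grip": 0.27},
    {"slide": [0, 0, 0.004], "roll": 0, "grip": 0.27},
    {"slide": [0, 0, 0.004], "roll": 0, "grip": 0.27},
    {"slide": [0, 0, 0], "roll": 0, "grip": 0.27}
  ]
}}

```text
t: 20.6
tcp_pos: [0.5581, -0.2047, 0.0833]
tool_rot: [0.64, 0.768, -0.0, -0.001]
contact_force: [0.9, -1.7, 2.8]
grip_width: 0.0231
gripper_force: 25.0
```

Call:
{"op": "play_rows", "data": {
  "plan": [
    {"slide": [0, 0, 0.003], "roll": 0, "grip": 0.27},
    {"slide": [0, 0, 0.003], "roll": 0, "grip": 0.27},
    {"slide": [0, 0, 0], "roll": 0, "grip": 0.27},
    {"slide": [0, 0, 0], "roll": 0, "grip": 0.27}
  ]
}}

```text
t: 20.93
tcp_pos: [0.5583, -0.2044, 0.078]
tool_rot: [0.64, 0.768, 0.0, -0.0]
contact_force: [0.3, -1.5, 1.9]
grip_width: 0.0233
gripper_force: 25.0
```

```bash
python3 st.py
```

```text
20.9333 [ 0.5583 -0.2044  0.078 ] toolx [-0.181   0.9835  0.0006] tooly [ 0.9835  0.181  -0.0004] z [-0.0005  0.0006 -1.    ] [ 0.5913  0.641  -0.3924  1.8325  0.3467  0.7366  0.1914] [ 0.3332 -1.5252  1.8707] [-0.2641 -0.0805 -0.0658] 0.023271746743795358 24.983849823474884
```

Continue down until it seats: a steep force rise, expected near TCP z ≈ 0.072.

Call:
{"op": "play_rows", "data": {
  "plan": [
    {"slide": [0, 0, 0.002], "roll": 0, "grip": 0.27},
    {"slide": [0, 0, 0.002], "roll": 0, "grip": 0.27},
    {"slide": [0, 0, 0], "roll": 0, "grip": 0.27}
  ]
}}

```text
t: 21.18
tcp_pos: [0.5583, -0.2049, 0.0739]
tool_rot: [0.64, 0.768, -0.0, -0.0]
contact_force: [1.1, -2.2, 2.7]
grip_width: 0.0234
gripper_force: 25.1
```

Call:
{"op": "play_rows", "data": {
  "plan": [
    {"slide": [0, 0, 0.002], "roll": 0, "grip": 0.27},
    {"slide": [0, 0, 0], "roll": 0, "grip": 0.27},
    {"slide": [0, 0, 0], "roll": 0, "grip": 0.27}
  ]
}}

```text
t: 21.43
tcp_pos: [0.5587, -0.2049, 0.0729]
tool_rot: [0.64, 0.768, -0.0, 0.0]
contact_force: [-0.6, -2.0, 7.0]
grip_width: 0.023
gripper_force: 25.4
```

Call:
{"op": "play_rows", "data": {
  "plan": [
    {"slide": [0, 0, 0.0015], "roll": 0, "grip": 0.27},
    {"slide": [0, 0, 0], "roll": 0, "grip": 0.27},
    {"slide": [0, 0, 0], "roll": 0, "grip": 0.27}
  ]
}}

```text
t: 21.68
tcp_pos: [0.559, -0.205, 0.0728]
tool_rot: [0.64, 0.768, -0.0, 0.001]
contact_force: [-4.6, -1.9, 16.7]
grip_width: 0.0231
gripper_force: 26.5
```

It is seated, at the same height as when I gripped it. Release gently and retreat straight up.

Call:
{"op": "play_rows", "data": {
  "plan": [
    {"slide": [0, 0, -0.001], "roll": 0, "grip": 0.276},
    {"slide": [0, 0, -0.001], "roll": 0, "grip": 0.28},
    {"slide": [0, 0, 0], "roll": 0, "grip": 0.3},
    {"slide": [0, 0, 0], "roll": 0, "grip": 0.4},
    {"slide": [0, 0, 0], "roll": 0, "grip": 0.5},
    {"slide": [0, 0, 0], "roll": 0, "grip": 0.5},
    {"slide": [0, 0, -0.01], "roll": 0, "grip": 0.5},
    {"slide": [0, 0, -0.02], "roll": 0, "grip": 0.5},
    {"slide": [0, 0, -0.03], "roll": 0, "grip": 0.5},
    {"slide": [0, 0, -0.03], "roll": 0, "grip": 0.5},
    {"slide": [-0.03, 0, -0.03], "roll": 0, "grip": 0.5},
    {"slide": [-0.03, 0, -0.02], "roll": 0, "grip": 0.5},
    {"slide": [-0.03, 0, 0], "roll": 0, "grip": 0.5},
    {"slide": [-0.03, 0, 0], "roll": 0, "grip": 0.5},
    {"slide": [0, 0, 0], "roll": 0, "grip": 0.5}
  ]
}}

```text
t: 22.93
tcp_pos: [0.5792, -0.3304, 0.2131]
tool_rot: [0.643, 0.766, -0.001, 0.002]
contact_force: [-1.5, -1.3, -0.6]
grip_width: 0.0429
gripper_force: 0.0
```

```bash
python3 - <<'E'
from h import *
np.set_printoptions(precision=3,suppress=True)
a=viewer.grab_frame('top'); o=cv2.imread('pics/top0.png')[:,:,::-1]
# shift of box/cups region and scoop vs. start picture
g=lambda i:cv2.cvtColor(np.ascontiguousarray(i),cv2.COLOR_RGB2GRAY)
for nm,(x0,y0,x1,y1) in dict(cupTL=(230,150,262,182),cupTR=(266,142,300,176),cupBR=(274,180,304,212),scoopfront=(370,160,398,205),grip=(420,162,450,188)).items():
    t=g(o)[y0:y1,x0:x1]; r=cv2.matchTemplate(g(a)[y0-12:y1+12,x0-12:x1+12],t,cv2.TM_CCOEFF_NORMED); _,m,_,l=cv2.minMaxLoc(r); print(nm,l[0]-12,l[1]-12,round(m,3))
# changed pixels inside empty cell -> balls
d=(np.abs(a.astype(int)-o).sum(2)>70).astype(np.uint8)
k,l,st,c=cv2.connectedComponentsWithStats(d)
print([(c[i].round(1).tolist(),st[i].tolist()) for i in range(1,k) if st[i,4]>15 and 200<c[i][0]<460 and 120<c[i][1]<260])
E
python3 st.py
```

```text
cupTL 0 0 1.0
cupTR 0 0 1.0
cupBR 0 0 0.996
scoopfront 3 2 0.91
grip 2 2 0.959
[([411.0, 180.9], [373, 166, 76, 34, 744]), ([405.6, 180.5], [404, 179, 5, 4, 17]), ([411.6, 181.6], [409, 178, 8, 6, 20]), ([396.1, 182.7], [394, 181, 5, 5, 18]), ([402.1, 183.2], [400, 180, 7, 6, 18]), ([256.3, 191.2], [252, 187, 9, 10, 53]), ([247.1, 209.8], [242, 205, 10, 10, 56]), ([267.1, 212.8], [263, 208, 9, 10, 51])]
22.9833 [ 0.5792 -0.3266  0.2126] toolx [-0.1751  0.9845 -0.0017] tooly [ 0.9845  0.1751 -0.0002] z [ 0.0001 -0.0018 -1.    ] [ 0.757   0.5736 -0.4226  1.5752  0.2616  1.0482  0.4392] [-0.188   0.5787 -0.3125] [0.0368 0.0558 0.0179] 0.043086079062959345 0.0
```

```bash
python3 -c "
from cell import order
print(order.close_job())"
```

```text
the job is handed in; nothing more can be done
None
```

The job is handed in: all three balls are in the empty compartment, the three cups have not moved, and the empty scoop is back on the bench about 6 mm from its start. I judged the scoop level from how it seated and from template shifts, not from a final picture.

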